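# Extend the bottle brush and hold it ready

## Robot

A 6-joint arm with a two-finger parallel gripper is mounted at the origin on a cart in front of the work surface, level with it; the furniture and walls round the work are solid. World frame = base frame: x ahead of the robot, y to its left, z up, the work surface at z = 0. Lengths are in m, angles in rad, forces in N, time in s.
With the tool pointing down it reaches from about 0.25 to 0.775 m from the base axis. Payload 4 kg.
Tool frame: the origin (TCP) lies where the fingers leave the gripper's body, on its centre line; the fingertips stand 97 mm ahead of it and the grasp point (between the pads) lies 78 mm ahead of it (finger_overhang is the distance from the TCP to the fingertips, in m); z points along the fingers, y is the line along which they close (so a half turn about z gives the same grasp; the last joint's range is limited). The gripper opens to 94 mm and grips with 3 to 60 N. Pads are 16 mm wide; open, the fingers measure 119 mm over their backs; the gripper's body (75 mm by 177 mm) begins 78 mm behind the grasp point.
Start: joints at [1.091, 0.087, 1.371, -0, 1.684, -0.103], TCP at [0.202, 0.511, 0.303] pointing down, gripper open.
Joint ranges: [-3.1, 3.1], [-0.76, 2.03], [0.27, 2.55], [-1.08, 4.22], [0.17, 2.65], [-2.57, 2.57]. Speed limits (rad/s): [2.79, 2.79, 3.14, 3.14, 3.14, 3.14].

## Interface

Orientations are given as a unit quaternion [w, x, y, z].
In Python, from cell import get_obs, get_image, get_calibration, close_job, finger_overhang gives the robot as it stands.
- The arm moves only by the tool move_arm, never from a script. Its argument "plan" is a list of rows, each an object of numbers: "rx", "ry", "rz": the turn, a rotation vector about the tool's x, y, z scaled (see below); "x", "y", "z": the shift along the tool's x, y, z scaled (see below); "fingers": the closure, from 0 (fully open) to 1 (shut). A call has 1 to 10 rows; each row shifts and turns the commanded pose from where the row before left it, along the tool's axes as they then stand; what a row does not reach is not made up. The controller multiplies each number of a shift by 0.25 m and each number of a turn by pi rad. A row lasts 1/10 s, in which the tool goes at most 50 mm and 8.59 degrees, less where a joint would pass 70% of its speed; a pose out of reach is approached as far as the arm can. A call with a number of a shift or a turn outside -1 to 1 is refused whole. A call with a gripper value outside its range is refused whole. The fingers move at their own pace and stop on an object; "squeeze" is the grip in N (left out, the last holds). Time passes only in rows, so rows that do not move let the fingers close. It gives the time, the measured TCP pose, the force, the opening and the grip force at its end, in the units of the state.
- get_obs(): the state, without advancing time (a new reading comes with each control period).
- get_image(name): name is "scene" or "top"; returns (picture, depth): 400x640x3 uint8, red, green, blue; 400x640 float32, m along the optical axis (not along the pixel's ray), 0 where there is no reading.
- get_calibration(name): a dict with "fx", "fy", "cx", "cy" (pixels), "dist" ([k1, k2, p1, p2, k3] as OpenCV has them; the pictures are not rectified), "rvec" (rotation vector, rad) and "tvec" (3), from world to camera coordinates, as OpenCV has them. Camera axes: x right, y down, z forward; pixel columns grow to the right and rows downward; lengths in m; the calibration is good to about 2 mm. A picture is of the moment at which its call begins. get_calibration takes no time and is no camera call.
- close_job(): hands the job in; it is judged then, once.
The state is a dict: "clock": time; "qpos": joint angles; "dq": joint speeds; "joint_efforts": joint torques, N m; "position": TCP position; "tool_rot": TCP orientation; "force": force on the tool from outside, world axes, zero at the start; "torque": the same for the moment, N m; "finger_gap": opening from 0.0 (shut) to 1.0 (fully open); "finger_force": force on a finger pad.
Only numpy, scipy, OpenCV 4.12 (cv2) and the standard library are available. Lean on these libraries where they do the work, as an engineer would, in place of code of your own. Each camera call takes 0.05 s, during which the arm holds its last target. There are 200 camera calls.

## Task

Get the extending bottle brush ready for the tall carafe: while it stands in its stone stand, squeeze the release button in its handle and pull the handle up past the first catch hole to the second stop. Let the button spring out there, with the brush still standing in the stand, so that it locks; then take the handle by the two sides without the button and lift the brush upright out of the stand. Finish while holding it still, clear above the stand, extended and locked, and leave the stand and the glass and bowl around it where they are.

Things in the scene. Friction and masses are not known exactly. Their poses are not given: they have to be found in the camera images.
- brush: extending bottle brush, 215 mm tall pushed together, 0.32 kg, upright in the stand. Origin: centre of its flat foot; z up along it, y towards the side with the button and catch holes. Grey silicone head, 39 mm diameter, 50 mm high; white tube (26 mm diameter) up to 160 mm, black holes in its +y side at 72, 110, 147 mm; handle block on top. Head and tube (0.24 kg) stay in the stand by weight
- handle_grip (a point): centre of the white handle block on the steel inner rod: 30 mm along the brush's x, 26 mm along its y, 42 mm high, with a steel hanging loop 10 mm high on top, its flat along x. The black rubber release button, 14 x 21 mm, is centred in its +y face and stands 5 mm proud. 183 mm above the foot when pushed together
- handle (a joint): how far the handle is drawn out of the tube (m): 0 pushed together (pin in the lowest hole), 0.0375 first catch hole, 0.075 second stop (top hole; travel ends at 0.0755). Slides with about 1 N of drag while the button is pressed; with the pin in a hole it is locked within 2 mm; in between it stays put by friction
- button (a joint): how far the release button is pressed (m): 0 out, 0.005 flush. Spring, 2.4 N to start, 5.4 N fully in; above 0.004 the pin is free of its hole. Reads about 0.002 when let go between holes (pin rubs on the tube), below 0.001 only with the pin in a hole. Gripping the block across the brush's y presses it; gripping across x does not touch it
- stand: round marble stand, 82 mm diameter, 46 mm high, 0.9 kg, loose on the worktop. Origin: centre of its underside. Its well is about 45 mm in diameter and 36 mm deep, so the brush's foot stands 10 mm above the worktop
- carafe: tall open glass carafe, 240 mm high, 96 mm at its widest, standing loose behind the brush. Origin: centre of its underside
- tumbler: glass tumbler, 84 mm diameter, 90 mm high, loose. Origin: centre of its underside
- rice_bowl: small white ceramic bowl with fine rings, 115 mm diameter, 58 mm high, loose. Origin: centre of its underside
Mind the look-alikes: they are no part of the job. There is more than one size of the brush; the one meant has the size given above.

How it is judged:
On the way, in this order (a step that is already met when the one before it is completed fails the run):
1. handle drawn out to the second stop with the button squeezed, the brush still standing in the stand (value of joint handle above 0.071 m and value of joint button above 0.0035 m and z of brush in the frame of stand below 0.035 m and horizontal distance between brush and stand below 0.02 m), for 0.1 s.
2. button sprung out, so that the pin is locked in the second hole, the brush still standing in the stand (value of joint handle above 0.071 m and value of joint button below 0.0015 m and z of brush in the frame of stand below 0.016 m and horizontal distance between brush and stand below 0.02 m), for 0.2 s.
At the end, for the whole second after the job is handed in: the fingers hold the brush still (under 0.03 m/s) and within 0.3 rad of upright: handle drawn out over 71 mm, button under 1.5 mm pressed, so the pin locks it; foot over 54 mm above the worktop (8 mm over the stand's rim), not touching the stand, which stands flat (value of joint handle above 0.071 m and value of joint button below 0.0015 m and height (world z) of brush above 0.054 m and angle between brush's own z axis and vertical below 0.3 rad and contact force between the fingers and brush above 2 N and contact force between brush and stand below 0.1 N and linear speed of brush below 0.03 m/s and angle between stand's own z axis and vertical below 0.05 rad and height (world z) of stand below 0.004 m); the arm keeps its last pose, push and grip.
It fails at once if the stand is shifted by more than 30 mm or tipped (distance of stand from where it was at the start of the episode above 0.03 m or angle between stand's own z axis and vertical above 0.2 rad).
It fails at once if the carafe, the tumbler or the bowl is shifted by more than 20 mm or tipped (distance of any of carafe, tumbler, rice_bowl from where it was at the start of the episode above 0.02 m or angle between any of carafe, tumbler, rice_bowl's own z axis and vertical above 0.2 rad).
It also fails if it takes over 45 s, if anything falls off the work surface, if the arm or the gripper's body presses on something with over 40 N, if the wrist force passes 120 N, or if a joint passes its speed limit or range.

## Working session

There is one attempt and no reset: what is moved stays moved. The work goes in short steps, Python scripts to look and compute and a tool call to move; the robot and the scene stay as the last step left them, time stands still between calls to the robot, and variables do not carry over. Pictures are saved under pics/ and viewed, at most 10 in all, crops included, and the job is handed in when it is done.

Besides the shell and the picture viewer there is one more tool, called after ">>>" as name([rows], argument=value, ...), one row to a line, values as JSON. move_arm: Moves the arm, as the interface text tells. Shifts and turns lie within -1 to 1; 1 stands for 0.25 m of shift or pi rad of turn. Its arguments: {"type":"object","properties":{"plan":{"type":"array"},"squeeze":{"type":"number"}},"required":["plan"]}

```bash
mkdir -p pics
cat > h.py <<'E'
import numpy as np, cv2
from cell import *
def cal(n):
    c=get_calibration(n); K=np.array([[c['fx'],0,c['cx']],[0,c['fy'],c['cy']],[0,0,1.]])
    R=cv2.Rodrigues(np.array(c['rvec'],float))[0]; return K,np.array(c['dist'],float),R,np.array(c['tvec'],float).ravel()
def cloud(n,d):
    K,D,R,t=cal(n); h,w=d.shape
    uv=np.stack(np.meshgrid(np.arange(w),np.arange(h)),-1).reshape(-1,1,2).astype(float)
    p=cv2.undistortPoints(uv,K,D).reshape(h,w,2)
    P=np.dstack([p,np.ones((h,w))])*d[...,None]
    return (P-t)@R
def proj(n,X):
    K,D,R,t=cal(n); return cv2.projectPoints(np.array(X,float).reshape(-1,1,3),cv2.Rodrigues(R)[0],t,K,D)[0].reshape(-1,2)
def ray(n,u,v,z):
    K,D,R,t=cal(n); p=cv2.undistortPoints(np.array([[[u,v]]],float),K,D).ravel()
    C=-R.T@t; r=R.T@np.array([p[0],p[1],1]); return C+r*(z-C[2])/r[2]
E
python3 - <<'E'
from h import *
for n in("scene","top"):
    im,d=get_image(n); cv2.imwrite(f"pics/{n}.png",im[...,::-1]); np.savez(f"{n}.npz",im=im,d=d)
    K,D,R,t=cal(n); print(n,-R.T@t,R[2])
print(get_obs())
E
```

```text
scene [-0.11243086 -0.82903774  1.05730918] [ 0.52075075  0.49540485 -0.69526448]
top [ 0.31519794 -0.15027134  1.20821853] [ 0.2518737   0.00626631 -0.96773983]
{'clock': 0.1, 'qpos': array([ 1.09088368e+00,  8.78954716e-02,  1.37209536e+00,  1.76429023e-05,
        1.68364882e+00, -1.03133515e-01]), 'dq': array([ 0.0003303 , -0.00198509, -0.00216901,  0.00029853,  0.00019768,
       -0.00035754]), 'joint_efforts': array([ 2.31462807e-03, -3.41252625e+01, -3.03301334e+01,  7.20246602e-02,
        3.04039638e-02, -9.96535437e-05]), 'position': array([0.20223251, 0.51113481, 0.30161714]), 'tool_rot': array([-3.02561394e-04,  1.87276134e-01,  9.82306776e-01, -9.77794077e-04]), 'force': array([-0.24364589,  0.09330606,  0.39136372]), 'torque': array([ 0.02360221, -0.013803  , -0.04517585]), 'finger_force': 0.0, 'finger_gap': 1.0047099174252272}
```

View pics/scene.png

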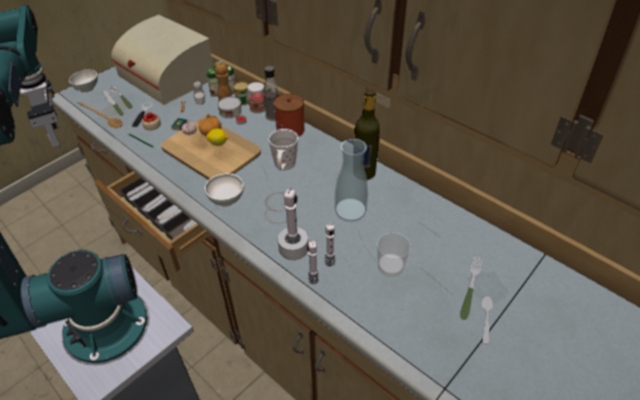

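View pics/top.png

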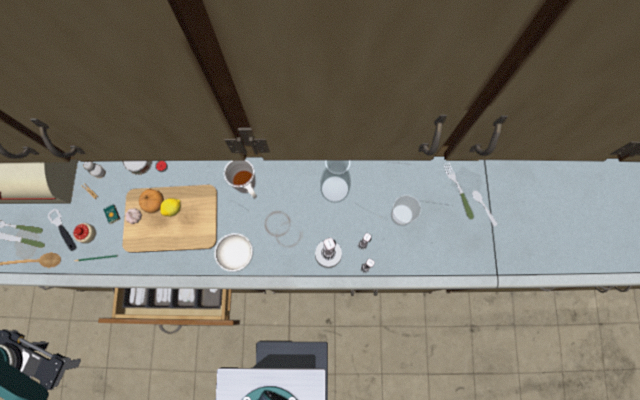

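Three brush candidates in the scene view: (292,225) in the marble stand, and small loose ones at (313,262) and (330,245). The first fits, since it is the only one in a stand and the tallest. I'll confirm with a crop and measure it.

Run:
```python
from h import *
S=np.load("scene.npz");T=np.load("top.npz")
a=cv2.resize(S['im'][170:290,260:350],None,fx=4.4,fy=4.4,interpolation=cv2.INTER_CUBIC)
b=cv2.resize(T['im'][225:280,305:385],None,fx=4.9,fy=4.9,interpolation=cv2.INTER_CUBIC)
o=np.zeros((a.shape[0],a.shape[1]+b.shape[1],3),np.uint8);o[:,:a.shape[1]]=a;o[:b.shape[0],a.shape[1]:]=b
print(o.shape);cv2.imwrite("pics/crop.png",o[...,::-1])
for n,Z in(("scene",S),("top",T)):
    P=cloud(n,Z['d']); m=Z['d']>0
    tab=np.median(P[...,2][m&(abs(P[...,2])<.02)&(P[...,0]>.3)]); print(n,"table",tab)
    # cluster by height above table in region
    for lo,hi in((.03,.055),(.06,.1),(.1,.15),(.165,.206),(.207,.25)):
        mm=(m&(P[...,2]>lo)&(P[...,2]<hi)&(P[...,0]>.2)&(P[...,0]<.85)&(abs(P[...,1])<.5)).astype(np.uint8)
        k,l,s,c=cv2.connectedComponentsWithStats(mm)
        for i in range(1,k):
            if s[i,4]>8:
                q=P[l==i]; print(lo,hi,s[i],np.round(q.mean(0),3),np.round(q.min(0),3),np.round(q.max(0),3))
```

```text
(528, 788, 3)
scene table -0.000998331327737803
0.03 0.055 [217  91  24  21 272] [0.801 0.462 0.036] [0.754 0.417 0.03 ] [0.85  0.5   0.054]
0.03 0.055 [249  99   7   8  33] [0.846 0.395 0.042] [0.841 0.377 0.031] [0.85  0.413 0.055]
0.03 0.055 [275 120  23  11 104] [0.826 0.194 0.045] [0.806 0.167 0.031] [0.85  0.253 0.055]
0.03 0.055 [182 124  15  11  99] [0.595 0.431 0.045] [0.573 0.414 0.031] [0.625 0.462 0.055]
0.03 0.055 [220 125   2   5   9] [0.672 0.355 0.05 ] [0.666 0.352 0.044] [0.678 0.359 0.054]
0.03 0.055 [199 130  29  16 109] [0.617 0.321 0.047] [0.599 0.287 0.03 ] [0.656 0.395 0.055]
0.03 0.055 [275 142  15   5  39] [0.746 0.13  0.049] [0.725 0.114 0.041] [0.762 0.144 0.055]
0.03 0.055 [278 152  19  18 101] [0.703 0.066 0.043] [0.655 0.049 0.03 ] [0.745 0.082 0.055]
0.03 0.055 [272 155   5   8  21] [0.684 0.106 0.042] [0.68  0.093 0.031] [0.688 0.119 0.055]
0.03 0.055 [364 166   9   8  48] [ 0.838 -0.148  0.044] [ 0.827 -0.155  0.03 ] [ 0.85  -0.139  0.055]
0.03 0.055 [205 173  39  32 491] [0.491 0.12  0.043] [0.429 0.057 0.03 ] [0.543 0.172 0.055]
0.03 0.055 [335 201 
[... 5983 characters left out ...]
4 250   9   5  24] [ 0.477 -0.17   0.125] [ 0.474 -0.181  0.101] [ 0.485 -0.159  0.15 ]
0.1 0.15 [365 258  10  10  57] [ 0.446 -0.282  0.143] [ 0.435 -0.295  0.104] [ 0.459 -0.273  0.15 ]
0.165 0.206 [329 161  17   9  61] [ 0.72  -0.197  0.187] [ 0.7   -0.217  0.166] [ 0.729 -0.172  0.205]
0.165 0.206 [326 169  22  15 133] [ 0.681 -0.192  0.182] [ 0.668 -0.225  0.165] [ 0.709 -0.164  0.206]
0.165 0.206 [324 245  11   7  24] [ 0.476 -0.168  0.188] [ 0.471 -0.185  0.165] [ 0.485 -0.158  0.206]
0.207 0.25 [325 161  25  16 135] [ 0.689 -0.194  0.229] [ 0.668 -0.225  0.207] [ 0.719 -0.161  0.245]
0.207 0.25 [324 238  11  13 100] [ 0.486 -0.171  0.214] [ 0.471 -0.184  0.208] [ 0.502 -0.158  0.229]
```

View pics/crop.png

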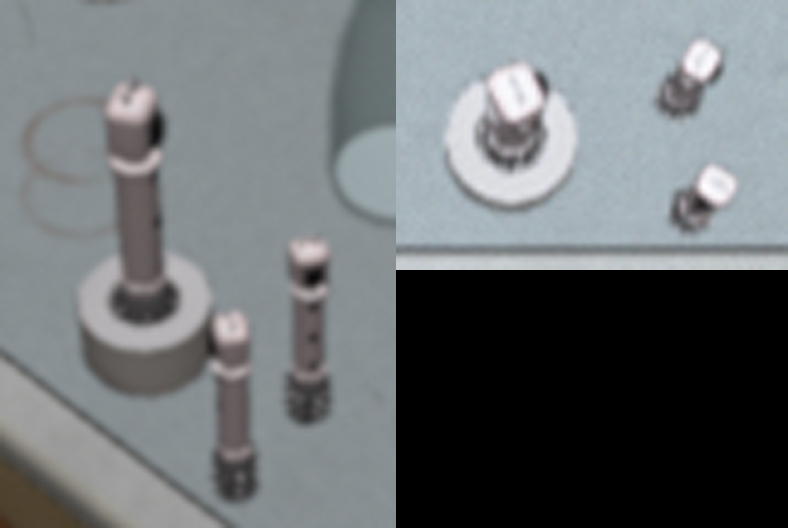

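The crop confirms the brush in the stand (scene crop handle at (133,115)). The button is black, at crop (157,128), facing the right, roughly world −y/+x. In the top crop the handle top is at (517,92) with the button at (541,80). Next I need the handle's yaw and centre.

Run:
```python
from h import *
for n,(r0,r1,c0,c1) in(("top",(232,256,318,342)),("scene",(180,212,280,302))):
    Z=np.load(n+".npz");im=Z['im'];P=cloud(n,Z['d'])
    print(n);
    hs=np.zeros(im.shape[:2],bool);hs[r0:r1,c0:c1]=1
    g=im.astype(int).sum(2)/3
    m=hs&(P[...,2]>.206)&(P[...,2]<.235)
    q=P[m]; r=cv2.minAreaRect(q[:,:2].astype(np.float32)*1000);print('toppts',m.sum(),r,np.median(q[:,2]))
    for th in(170,190,205):
        w=hs&(g>th)&(P[...,2]>.2)
        ps=np.argwhere(w); X=np.array([ray(n,u,v,.214) for v,u in ps])
        if len(X)>5: print(th,len(X),X.mean(0),cv2.minAreaRect(X[:,:2].astype(np.float32)*1000))
    b=hs&(g<60)&(P[...,2]>.165)&(P[...,2]<.23)
    print('button',b.sum(),P[b].mean(0),np.argwhere(b).mean(0))
    # tube/handle side points
    for lo,hi in((.06,.16),(.168,.21)):
        b=(P[...,2]>lo)&(P[...,2]<hi)&(abs(P[...,0]-.485)<.04)&(abs(P[...,1]+.175)<.04)&(Z['d']>0)
        A=P[b];M=np.c_[2*A[:,:2],np.ones(len(A))];s=np.linalg.lstsq(M,(A[:,:2]**2).sum(1),rcond=None)[0]
        print('circle',lo,s[:2],np.sqrt(s[2]+s[0]**2+s[1]**2))
    # stand: annular top z .04-.05
    b=(P[...,2]>.04)&(P[...,2]<.052)&(np.hypot(P[...,0]-.483,P[...,1]+.172)<.06)&(Z['d']>0)
    print('stand',cv2.minEnclosingCircle(P[b][:,:2].astype(np.float32)*1000))
    np.set_printoptions(linewidth=250)
    if n=='top': print(g[r0:r1,c0:c1].astype(int))
```

```text
top
toppts 106 ((487.6705322265625, -173.34205627441406), (28.020221710205078, 28.45815086364746), 26.427963256835938) 0.21318714518826704
170 93 [ 0.48752897 -0.17102279  0.214     ] ((487.6426696777344, -170.79176330566406), (26.888853073120117, 24.52794647216797), 26.728059768676758)
190 89 [ 0.48775613 -0.17096672  0.214     ] ((487.84442138671875, -171.2875518798828), (26.932912826538086, 23.341581344604492), 26.20440101623535)
205 81 [ 0.48840712 -0.17077441  0.214     ] ((488.0998229980469, -170.478759765625), (25.743677139282227, 22.170326232910156), 25.9306640625)
button 0 [nan nan nan] [nan nan]
circle 0.06 [ 0.48666205 -0.17107864] 0.012469544067314998
circle 0.168 [ 0.48685946 -0.17223638] 0.014728301353786806
stand ((486.6790771484375, -171.1366424560547), 40.55480194091797)
[[176 177 178 179 177 175 178 178 178 179 177 180 181 182 176 176 181 178 178 176 178 179 176 178]
 [179 179 181 178 179 177 175 177 179 179 177 179 179 180 180 178 179 180 176 177 176 179 178 173]
 [181 176 180 177 177 175 178 177 182 178 180 182 181 180 177 176 178 178 177 176 179 180 180 173]
 [17
[... 2292 characters left out ...]
908203), (21.039644241333008, 21.748065948486328), 41.91989517211914)
190 27 [ 0.48251726 -0.17543855  0.214     ] ((482.76324462890625, -173.94094848632812), (14.021821975708008, 19.06723403930664), 41.946876525878906)
205 9 [ 0.48436456 -0.17575383  0.214     ] ((483.294677734375, -176.28077697753906), (7.2790141105651855, 17.551143646240234), 78.83860778808594)
button 18 [ 0.48895113 -0.18704355  0.19709002] [199.16666667 294.94444444]
circle 0.06 [ 0.48533217 -0.17181543] 0.01095623207185417
circle 0.168 [ 0.48559945 -0.17284736] 0.013370939307974922
stand ((485.98846435546875, -170.6845245361328), 42.52058410644531)<stdin>:14: RuntimeWarning: Mean of empty slice.
  ret = um.true_divide(
```

Measured centre is (0.4865, −0.1715), from tube, stand and handle in agreement. The block's long axis is at 26° and the button faces −64°. Heights match the given sizes: block top 0.213 m against 0.214 m. I'll raise, then cross over.

>>> move_arm([
  {"z": -0.12},
  {"z": -0.12},
  {"x": -0.086,"y": -0.088},
  {"x": -0.086,"y": -0.088},
  {"x": -0.086,"y": -0.088},
  {"x": -0.086,"y": -0.088},
  {"x": -0.086,"y": -0.088},
  {"x": -0.086,"y": -0.088},
  {"x": -0.086,"y": -0.088},
  {"x": -0.086,"y": -0.088},
])

```text
invalid input
```

>>> move_arm([
  {"x": -0.086,"y": -0.088},
  {"x": -0.086,"y": -0.088},
  {"x": -0.086,"y": -0.088},
  {"x": -0.086,"y": -0.088},
  {"x": -0.086,"y": -0.088},
  {"x": -0.086,"y": -0.088},
  {"x": -0.086,"y": -0.088},
  {"x": -0.086,"y": -0.088},
  {"x": -0.086,"y": -0.088},
  {"x": -0.086,"y": -0.088},
])

```text
invalid input
```

>>> move_arm([
  {"x": -0.086,"y": -0.088},
  {"x": -0.086,"y": -0.088},
  {"x": -0.086,"y": -0.088},
  {"x": -0.086,"y": -0.088},
  {"x": -0.086,"y": -0.088},
  {"x": -0.086,"y": -0.088},
  {"rz": 0.046},
  {"rz": 0.046},
  {"rz": 0.046},
  {"rz": 0.046},
])

```text
invalid input
```

>>> move_arm([
  {"rz": 0.046},
  {"rz": 0.046},
  {"rz": 0.046},
  {"rz": 0.046},
  {"rz": 0.046},
  {"rz": 0.046},
  {"rz": 0.046},
  {"rz": 0.046},
  {"rz": 0.046},
  {"rz": 0.046},
])

```text
invalid input
```

>>> move_arm([
  {"rz": 0.046},
  {"rz": 0.046},
  {},
  {},
])

```text
invalid input
```

```bash
cat >> h.py <<'E'
from scipy.spatial.transform import Rotation as Ro
def rel(tx,ty,tz,yaw):
    o=get_obs(); q=np.array(o['tool_rot']); R=Ro.from_quat(q,scalar_first=True).as_matrix()
    d=np.array([tx,ty,tz])-o['position']; print(o['clock'],'pos',o['position'].round(4),'q',o['qpos'].round(3),'F',o['force'].round(2),o['finger_gap'],o['finger_force'])
    y=np.degrees(np.arctan2(R[1,1],R[0,1])); dy=(yaw-y+90)%180-90
    print('tool z',R[:,2].round(4),'yaw',y.round(2),'shift units',(R.T@d/.25).round(4),'rz units',(-dy/180).round(4))
E
python3 -c "
from h import *
rel(.4865,-.1715,.271,-64)"
```

```text
0.1 pos [0.2022 0.5111 0.3016] q [ 1.091  0.088  1.372  0.     1.684 -0.103] F [-0.24  0.09  0.39] 1.0047099174252272 0.0
tool z [-0.001  -0.0018 -1.    ] yaw 68.41 shift units [-2.062  -2.1204  0.1263] rz units -0.2644
```

>>> move_arm([
  {"x": 0,"y": 0,"z": -0.12,"rx": 0,"ry": 0,"rz": 0,"fingers": 0},
  {"x": 0,"y": 0,"z": -0.12,"rx": 0,"ry": 0,"rz": 0,"fingers": 0},
  {"x": -0.086,"y": -0.088,"z": 0,"rx": 0,"ry": 0,"rz": 0,"fingers": 0},
  {"x": -0.086,"y": -0.088,"z": 0,"rx": 0,"ry": 0,"rz": 0,"fingers": 0},
  {"x": -0.086,"y": -0.088,"z": 0,"rx": 0,"ry": 0,"rz": 0,"fingers": 0},
  {"x": -0.086,"y": -0.088,"z": 0,"rx": 0,"ry": 0,"rz": 0,"fingers": 0},
  {"x": -0.086,"y": -0.088,"z": 0,"rx": 0,"ry": 0,"rz": 0,"fingers": 0},
  {"x": -0.086,"y": -0.088,"z": 0,"rx": 0,"ry": 0,"rz": 0,"fingers": 0},
  {"x": -0.086,"y": -0.088,"z": 0,"rx": 0,"ry": 0,"rz": 0,"fingers": 0},
  {"x": -0.086,"y": -0.088,"z": 0,"rx": 0,"ry": 0,"rz": 0,"fingers": 0},
])

```text
clock: 1.1
position: [0.2977, 0.2832, 0.3622]
tool_rot: [-0.0, 0.187, 0.982, -0.0]
force: [-0.4, 0.7, 0.4]
finger_gap: 1.0
finger_force: 0.0
```

>>> move_arm([
  {"x": -0.086,"y": -0.088,"z": 0,"rx": 0,"ry": 0,"rz": 0,"fingers": 0},
  {"x": -0.086,"y": -0.088,"z": 0,"rx": 0,"ry": 0,"rz": 0,"fingers": 0},
  {"x": -0.086,"y": -0.088,"z": 0,"rx": 0,"ry": 0,"rz": 0,"fingers": 0},
  {"x": -0.086,"y": -0.088,"z": 0,"rx": 0,"ry": 0,"rz": 0,"fingers": 0},
  {"x": -0.086,"y": -0.088,"z": 0,"rx": 0,"ry": 0,"rz": 0,"fingers": 0},
  {"x": -0.086,"y": -0.088,"z": 0,"rx": 0,"ry": 0,"rz": 0,"fingers": 0},
  {"x": -0.086,"y": -0.088,"z": 0,"rx": 0,"ry": 0,"rz": 0,"fingers": 0},
  {"x": -0.086,"y": -0.088,"z": 0,"rx": 0,"ry": 0,"rz": 0,"fingers": 0},
  {"x": -0.086,"y": -0.088,"z": 0,"rx": 0,"ry": 0,"rz": 0,"fingers": 0},
  {"x": -0.086,"y": -0.088,"z": 0,"rx": 0,"ry": 0,"rz": 0,"fingers": 0},
])

```text
clock: 2.1
position: [0.4166, -0.0004, 0.3622]
tool_rot: [-0.0, 0.187, 0.982, 0.0]
force: [-0.1, 1.0, 0.5]
finger_gap: 0.998
finger_force: 0.0
```

>>> move_arm([
  {"x": -0.086,"y": -0.088,"z": 0,"rx": 0,"ry": 0,"rz": 0,"fingers": 0},
  {"x": -0.086,"y": -0.088,"z": 0,"rx": 0,"ry": 0,"rz": 0,"fingers": 0},
  {"x": -0.086,"y": -0.088,"z": 0,"rx": 0,"ry": 0,"rz": 0,"fingers": 0},
  {"x": -0.086,"y": -0.088,"z": 0,"rx": 0,"ry": 0,"rz": 0,"fingers": 0},
  {"x": 0,"y": 0,"z": 0,"rx": 0,"ry": 0,"rz": 0.046,"fingers": 0},
  {"x": 0,"y": 0,"z": 0,"rx": 0,"ry": 0,"rz": 0.046,"fingers": 0},
  {"x": 0,"y": 0,"z": 0,"rx": 0,"ry": 0,"rz": 0.046,"fingers": 0},
  {"x": 0,"y": 0,"z": 0,"rx": 0,"ry": 0,"rz": 0.046,"fingers": 0},
  {"x": 0,"y": 0,"z": 0,"rx": 0,"ry": 0,"rz": 0.046,"fingers": 0},
  {"x": 0,"y": 0,"z": 0,"rx": 0,"ry": 0,"rz": 0.046,"fingers": 0},
])

```text
clock: 3.1
position: [0.464, -0.1126, 0.362]
tool_rot: [-0.001, 0.585, 0.811, -0.0]
force: [0.6, 0.7, -0.6]
finger_gap: 1.001
finger_force: 0.0
```

>>> move_arm([
  {"x": 0,"y": 0,"z": 0,"rx": 0,"ry": 0,"rz": 0.046,"fingers": 0},
  {"x": 0,"y": 0,"z": 0,"rx": 0,"ry": 0,"rz": 0.046,"fingers": 0},
  {"x": 0,"y": 0,"z": 0,"rx": 0,"ry": 0,"rz": 0.046,"fingers": 0},
  {"x": 0,"y": 0,"z": 0,"rx": 0,"ry": 0,"rz": 0.046,"fingers": 0},
  {"x": 0,"y": 0,"z": 0,"rx": 0,"ry": 0,"rz": 0.046,"fingers": 0},
  {"x": 0,"y": 0,"z": 0,"rx": 0,"ry": 0,"rz": 0.046,"fingers": 0},
  {"x": 0,"y": 0,"z": 0,"rx": 0,"ry": 0,"rz": 0.046,"fingers": 0},
  {"x": 0,"y": 0,"z": 0,"rx": 0,"ry": 0,"rz": 0.046,"fingers": 0},
  {"x": 0,"y": 0,"z": 0,"rx": 0,"ry": 0,"rz": 0.046,"fingers": 0},
  {"x": 0,"y": 0,"z": 0,"rx": 0,"ry": 0,"rz": 0.046,"fingers": 0},
])

```text
clock: 4.1
position: [0.464, -0.1126, 0.362]
tool_rot: [-0.0, 0.975, 0.221, -0.0]
force: [0.3, -0.5, -0.2]
finger_gap: 0.998
finger_force: 0.0
```

```bash
python3 -c "
from h import *
rel(.487,-.172,.271,-64)"
```

```text
4.1 pos [ 0.464  -0.1126  0.362 ] q [-0.357 -0.079  1.421  0.     1.801  0.767] F [ 0.33 -0.46 -0.19] 0.9975883555472541 0.0
tool z [-1.1e-03  5.0e-04 -1.0e+00] yaw -64.41 shift units [-0.0192  0.2544  0.364 ] rz units -0.0023
```

>>> move_arm([
  {"x": -0.005,"y": 0.065,"z": 0,"rx": 0,"ry": 0,"rz": 0,"fingers": 0},
  {"x": -0.005,"y": 0.065,"z": 0,"rx": 0,"ry": 0,"rz": 0,"fingers": 0},
  {"x": -0.005,"y": 0.065,"z": 0,"rx": 0,"ry": 0,"rz": 0,"fingers": 0},
  {"x": -0.004,"y": 0.063,"z": 0,"rx": 0,"ry": 0,"rz": 0,"fingers": 0},
  {"x": 0,"y": 0,"z": 0.06,"rx": 0,"ry": 0,"rz": 0,"fingers": 0},
  {"x": 0,"y": 0,"z": 0.06,"rx": 0,"ry": 0,"rz": 0,"fingers": 0},
  {"x": 0,"y": 0,"z": 0,"rx": 0,"ry": 0,"rz": 0,"fingers": 0},
])

```text
clock: 4.8
position: [0.487, -0.1721, 0.3286]
tool_rot: [-0.002, 0.974, 0.225, -0.003]
force: [-0.3, 0.0, -0.3]
finger_gap: 1.0
finger_force: 0.0
```

Run:
```python
from h import *
rel(.487,-.172,.271,-64)
o=[]
for n,(r0,r1,c0,c1) in(("scene",(130,250,240,340)),("top",(200,280,280,380))):
    im,d=get_image(n);a=cv2.resize(im[r0:r1,c0:c1],None,fx=3.9,fy=3.9,interpolation=cv2.INTER_CUBIC);o.append(np.vstack([a,np.zeros((480-len(a),390,3),np.uint8)]) if len(a)<480 else a[:480])
cv2.imwrite("pics/pre.png",np.hstack(o)[...,::-1])
```

```text
4.8 pos [ 0.487  -0.1721  0.3286] q [-0.45   0.013  1.398  0.     1.739  0.668] F [-0.29  0.04 -0.3 ] 0.9995225259935059 0.0
tool z [-0.0064  0.0035 -1.    ] yaw -64.04 shift units [0.0012 0.001  0.2302] rz units -0.0002
```

View pics/pre.png

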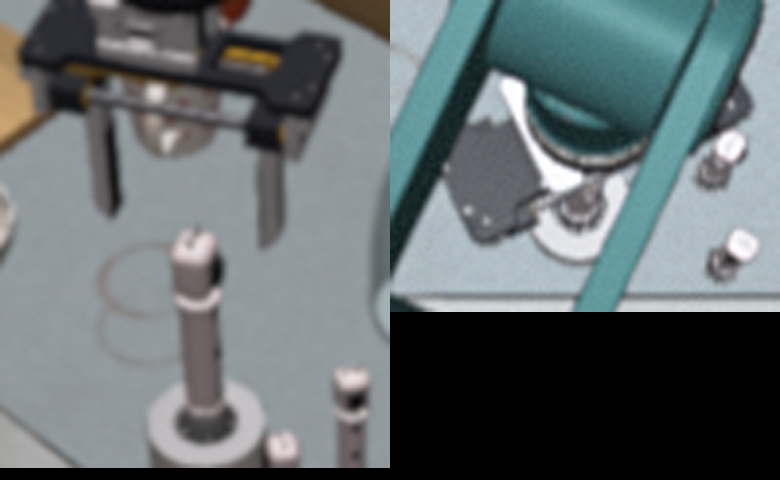

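The scene crop shows the fingers at (105,200) and (270,230), straddling the block at (195,255), with the button on the right-finger side. I'll descend and squeeze.

>>> move_arm([
  {"x": 0,"y": 0,"z": 0.06,"rx": 0,"ry": 0,"rz": 0,"fingers": 0},
  {"x": 0,"y": 0,"z": 0.06,"rx": 0,"ry": 0,"rz": 0,"fingers": 0},
  {"x": 0,"y": 0,"z": 0.06,"rx": 0,"ry": 0,"rz": 0,"fingers": 0},
  {"x": 0,"y": 0,"z": 0.05,"rx": 0,"ry": 0,"rz": 0,"fingers": 0},
  {"x": 0,"y": 0,"z": 0,"rx": 0,"ry": 0,"rz": 0,"fingers": 0},
  {"x": 0,"y": 0,"z": 0,"rx": 0,"ry": 0,"rz": 0,"fingers": 0.4},
  {"x": 0,"y": 0,"z": 0,"rx": 0,"ry": 0,"rz": 0,"fingers": 0.55},
  {"x": 0,"y": 0,"z": 0,"rx": 0,"ry": 0,"rz": 0,"fingers": 0.6},
], squeeze=15)

```text
clock: 5.7
position: [0.4884, -0.1729, 0.2761]
tool_rot: [0.001, 0.975, 0.224, 0.001]
force: [0.3, 0.1, 0.6]
finger_gap: 0.782
finger_force: 0.0
```

```bash
python3 -c "
from h import *
rel(.487,-.172,.271,-64)"
```

```text
5.7 pos [ 0.4884 -0.1729  0.2761] q [-0.45   0.022  1.492  0.     1.626  0.668] F [0.31 0.15 0.59] 0.7817060751081819 0.0
tool z [ 1.6e-03 -7.0e-04 -1.0e+00] yaw -64.07 shift units [-0.0033 -0.0057  0.0204] rz units -0.0004
```

>>> move_arm([
  {"x": 0,"y": 0,"z": 0,"rx": 0,"ry": 0,"rz": 0,"fingers": 0.65},
  {"x": 0,"y": 0,"z": 0,"rx": 0,"ry": 0,"rz": 0,"fingers": 0.7},
  {"x": 0,"y": 0,"z": 0,"rx": 0,"ry": 0,"rz": 0,"fingers": 0.8},
  {"x": 0,"y": 0,"z": 0,"rx": 0,"ry": 0,"rz": 0,"fingers": 1},
  {"x": 0,"y": 0,"z": 0,"rx": 0,"ry": 0,"rz": 0,"fingers": 1},
  {"x": 0,"y": 0,"z": 0,"rx": 0,"ry": 0,"rz": 0,"fingers": 1},
], squeeze=18)

```text
clock: 6.3
position: [0.4879, -0.1726, 0.2751]
tool_rot: [-0.0, 0.975, 0.224, -0.0]
force: [-0.2, 1.8, -0.4]
finger_gap: 0.281
finger_force: 17.7
```

```bash
python3 -c "
from h import *
rel(.487,-.172,.271,-64)"
```

```text
6.3 pos [ 0.4879 -0.1726  0.2751] q [-0.45   0.022  1.493  0.     1.627  0.668] F [-0.22  1.76 -0.39] 0.2807751221968733 17.72499807178974
tool z [-3.e-04  5.e-04 -1.e+00] yaw -64.07 shift units [-0.0023 -0.0039  0.0165] rz units -0.0004
```

Gap is 26.4 mm, so the button is flush. Pulling up.

>>> move_arm([
  {"x": 0,"y": 0,"z": -0.02,"rx": 0,"ry": 0,"rz": 0,"fingers": 1},
  {"x": 0,"y": 0,"z": -0.04,"rx": 0,"ry": 0,"rz": 0,"fingers": 1},
  {"x": 0,"y": 0,"z": -0.04,"rx": 0,"ry": 0,"rz": 0,"fingers": 1},
  {"x": 0,"y": 0,"z": -0.04,"rx": 0,"ry": 0,"rz": 0,"fingers": 1},
  {"x": 0,"y": 0,"z": -0.04,"rx": 0,"ry": 0,"rz": 0,"fingers": 1},
  {"x": 0,"y": 0,"z": -0.04,"rx": 0,"ry": 0,"rz": 0,"fingers": 1},
  {"x": 0,"y": 0,"z": -0.04,"rx": 0,"ry": 0,"rz": 0,"fingers": 1},
  {"x": 0,"y": 0,"z": -0.03,"rx": 0,"ry": 0,"rz": 0,"fingers": 1},
  {"x": 0,"y": 0,"z": 0,"rx": 0,"ry": 0,"rz": 0,"fingers": 1},
  {"x": 0,"y": 0,"z": 0,"rx": 0,"ry": 0,"rz": 0,"fingers": 1},
])

```text
clock: 7.3
position: [0.4882, -0.1729, 0.3483]
tool_rot: [0.001, 0.975, 0.224, 0.001]
force: [-0.1, 0.9, 0.3]
finger_gap: 0.282
finger_force: 17.8
```

Run:
```python
from h import *
rel(.4879,-.1726,.2751+.0765,-64)
im,d=get_image("scene");cv2.imwrite("pics/up.png",cv2.resize(im[130:260,230:350],None,fx=4.5,fy=4.5,interpolation=cv2.INTER_CUBIC)[...,::-1])
```

```text
7.3 pos [ 0.4882 -0.1729  0.3483] q [-0.45   0.01   1.362 -0.     1.768  0.668] F [-0.09  0.95  0.29] 0.2823215837350952 17.76231162250042
tool z [ 1.4e-03 -7.0e-04 -1.0e+00] yaw -64.07 shift units [-0.0007 -0.0016 -0.0134] rz units -0.0004
```

View pics/up.png

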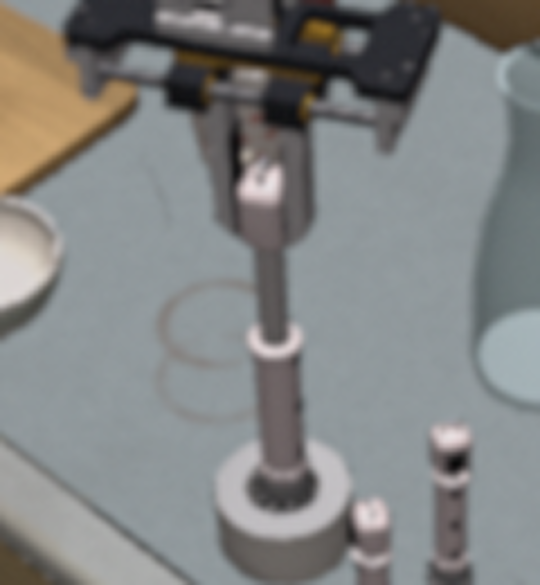

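The handle is drawn out with the steel rod visible (crop (272,290)), and the brush is still in the stand. The lift is 73.2 mm so far. I'll finish to about 76.5 mm and hold.

>>> move_arm([
  {"x": 0,"y": 0,"z": -0.013,"rx": 0,"ry": 0,"rz": 0,"fingers": 1},
  {"x": 0,"y": 0,"z": 0,"rx": 0,"ry": 0,"rz": 0,"fingers": 1},
  {"x": 0,"y": 0,"z": 0,"rx": 0,"ry": 0,"rz": 0,"fingers": 1},
  {"x": 0,"y": 0,"z": 0,"rx": 0,"ry": 0,"rz": 0,"fingers": 1},
])

```text
clock: 7.75
position: [0.488, -0.1728, 0.3506]
tool_rot: [-0.0, 0.975, 0.224, -0.0]
force: [0.2, 0.5, -1.3]
finger_gap: 0.28
finger_force: 17.8
```

Run:
```python
from h import *
rel(.4879,-.1726,.2751+.0765,-64)
```

```text
7.75 pos [ 0.488  -0.1728  0.3506] q [-0.45   0.011  1.356 -0.     1.775  0.668] F [ 0.24  0.48 -1.28] 0.280479603090811 17.755330950021744
tool z [-4.e-04  2.e-04 -1.e+00] yaw -64.07 shift units [-0.0001 -0.0009 -0.0039] rz units -0.0004
```

>>> move_arm([
  {"x": 0,"y": 0,"z": -0.008,"rx": 0,"ry": 0,"rz": 0,"fingers": 1},
  {"x": 0,"y": 0,"z": 0,"rx": 0,"ry": 0,"rz": 0,"fingers": 1},
  {"x": 0,"y": 0,"z": 0,"rx": 0,"ry": 0,"rz": 0,"fingers": 1},
])

```text
clock: 8.05
position: [0.488, -0.1727, 0.3527]
tool_rot: [-0.0, 0.975, 0.224, -0.0]
force: [0.4, -0.1, -3.2]
finger_gap: 0.278
finger_force: 17.8
```

Run:
```python
from h import *
rel(.4879,-.1726,.2751+.0765,-64)
```

```text
8.05 pos [ 0.488  -0.1727  0.3527] q [-0.45   0.011  1.352  0.     1.779  0.668] F [ 0.42 -0.1  -3.2 ] 0.27822903909842495 17.753716707229614
tool z [-5.e-04  4.e-04 -1.e+00] yaw -64.07 shift units [-0.0001 -0.0006  0.0042] rz units -0.0004
```

At the stop (the brush's weight now shows in the force). I'll lower 2 mm to rest it on the stand, then open.

>>> move_arm([
  {"x": 0,"y": 0,"z": 0.007,"rx": 0,"ry": 0,"rz": 0,"fingers": 1},
  {"x": 0,"y": 0,"z": 0,"rx": 0,"ry": 0,"rz": 0,"fingers": 1},
  {"x": 0,"y": 0,"z": 0,"rx": 0,"ry": 0,"rz": 0,"fingers": 0.68},
  {"x": 0,"y": 0,"z": 0,"rx": 0,"ry": 0,"rz": 0,"fingers": 0.62},
  {"x": 0,"y": 0,"z": 0,"rx": 0,"ry": 0,"rz": 0,"fingers": 0.55},
  {"x": 0,"y": 0,"z": 0,"rx": 0,"ry": 0,"rz": 0,"fingers": 0.4},
  {"x": 0,"y": 0,"z": 0,"rx": 0,"ry": 0,"rz": 0,"fingers": 0.1},
  {"x": 0,"y": 0,"z": 0,"rx": 0,"ry": 0,"rz": 0,"fingers": 0},
  {"x": 0,"y": 0,"z": 0,"rx": 0,"ry": 0,"rz": 0,"fingers": 0},
  {"x": 0,"y": 0,"z": 0,"rx": 0,"ry": 0,"rz": 0,"fingers": 0},
])

```text
clock: 9.05
position: [0.488, -0.1728, 0.3512]
tool_rot: [-0.0, 0.975, 0.224, 0.0]
force: [0.5, -0.0, -0.2]
finger_gap: 0.839
finger_force: 0.0
```

Run:
```python
from h import *
rel(.4879,-.1726,.2751+.165,26)
im,d=get_image("scene");cv2.imwrite("pics/rel.png",cv2.resize(im[130:260,230:350],None,fx=4.5,fy=4.5,interpolation=cv2.INTER_CUBIC)[...,::-1])
P=cloud("scene",d);m=(np.hypot(P[...,0]-.486,P[...,1]+.172)<.022)&(d>0)
for lo in np.arange(.06,.32,.02):
    q=P[m&(P[...,2]>lo)&(P[...,2]<=lo+.02)]
    if len(q):print(round(lo,2),len(q),q.mean(0).round(4))
```

```text
9.05 pos [ 0.488  -0.1728  0.3512] q [-0.45   0.011  1.355  0.     1.776  0.668] F [ 0.55 -0.02 -0.17] 0.8388880391539317 0.0
tool z [ 1.e-04  0.e+00 -1.e+00] yaw -64.07 shift units [-2.000e-04 -8.000e-04 -3.555e-01] rz units 0.4996
0.06 50 [ 0.4788 -0.1766  0.0691]
0.08 55 [ 0.4795 -0.1767  0.0895]
0.1 51 [ 0.4791 -0.1762  0.11  ]
0.12 58 [ 0.4802 -0.1765  0.1296]
0.14 57 [ 0.4798 -0.1761  0.1503]
0.16 82 [ 0.4818 -0.1741  0.1698]
0.18 38 [ 0.4819 -0.1733  0.1901]
0.2 40 [ 0.4826 -0.1743  0.2093]
0.22 41 [ 0.481  -0.1735  0.2291]
0.24 44 [ 0.4775 -0.1777  0.2527]
0.26 97 [ 0.4803 -0.1793  0.2703]
0.28 98 [ 0.4833 -0.1722  0.2856]
```

View pics/rel.png

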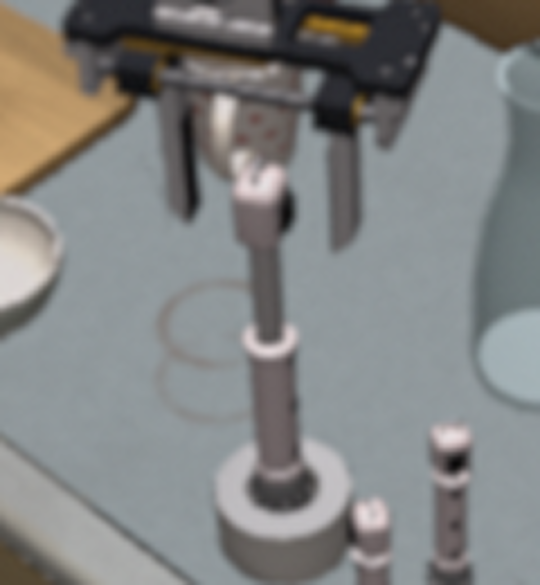

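The button is out (crop (285,210)), the brush is upright in the stand, and the open fingers are clear of the block. I'll turn 90° about the handle axis in place, where the open fingers keep 47 mm from the axis, then close on the x sides.

>>> move_arm([
  {"x": 0,"y": 0,"z": 0,"rx": 0,"ry": 0,"rz": 0,"fingers": 0},
  {"x": 0,"y": 0,"z": 0,"rx": 0,"ry": 0,"rz": 0,"fingers": 0},
  {"x": 0,"y": 0,"z": 0,"rx": 0,"ry": 0,"rz": -0.04,"fingers": 0},
  {"x": 0,"y": 0,"z": 0,"rx": 0,"ry": 0,"rz": -0.04,"fingers": 0},
  {"x": 0,"y": 0,"z": 0,"rx": 0,"ry": 0,"rz": -0.04,"fingers": 0},
  {"x": 0,"y": 0,"z": 0,"rx": 0,"ry": 0,"rz": -0.04,"fingers": 0},
  {"x": 0,"y": 0,"z": 0,"rx": 0,"ry": 0,"rz": -0.04,"fingers": 0},
  {"x": 0,"y": 0,"z": 0,"rx": 0,"ry": 0,"rz": -0.04,"fingers": 0},
  {"x": 0,"y": 0,"z": 0,"rx": 0,"ry": 0,"rz": -0.04,"fingers": 0},
  {"x": 0,"y": 0,"z": 0,"rx": 0,"ry": 0,"rz": -0.04,"fingers": 0},
])

```text
clock: 10.1
position: [0.488, -0.1727, 0.3511]
tool_rot: [-0.0, 0.744, 0.668, 0.0]
force: [0.6, 0.1, -0.6]
finger_gap: 1.001
finger_force: 0.0
```

>>> move_arm([
  {"x": 0,"y": 0,"z": 0,"rx": 0,"ry": 0,"rz": -0.045,"fingers": 0},
  {"x": 0,"y": 0,"z": 0,"rx": 0,"ry": 0,"rz": -0.045,"fingers": 0},
  {"x": 0,"y": 0,"z": 0,"rx": 0,"ry": 0,"rz": -0.045,"fingers": 0},
  {"x": 0,"y": 0,"z": 0,"rx": 0,"ry": 0,"rz": -0.045,"fingers": 0},
  {"x": 0,"y": 0,"z": 0,"rx": 0,"ry": 0,"rz": 0,"fingers": 0},
  {"x": 0,"y": 0,"z": 0,"rx": 0,"ry": 0,"rz": 0,"fingers": 0},
])

```text
clock: 10.7
position: [0.4881, -0.1727, 0.3511]
tool_rot: [-0.0, 0.532, 0.847, 0.0]
force: [0.8, 0.1, -0.2]
finger_gap: 0.998
finger_force: 0.0
```

Run:
```python
from h import *
rel(.487,-.1723,.3505,26)
im,d=get_image("scene");cv2.imwrite("pics/turn.png",cv2.resize(im[130:260,230:350],None,fx=4.5,fy=4.5,interpolation=cv2.INTER_CUBIC)[...,::-1])
```

```text
10.7 pos [ 0.4881 -0.1727  0.3511] q [-0.45   0.011  1.355  0.     1.776 -0.899] F [ 0.76  0.13 -0.2 ] 0.998456210574499 0.0
tool z [ 0.e+00  1.e-04 -1.e+00] yaw 25.76 shift units [ 0.0035 -0.003   0.0026] rz units -0.0013
```

View pics/turn.png

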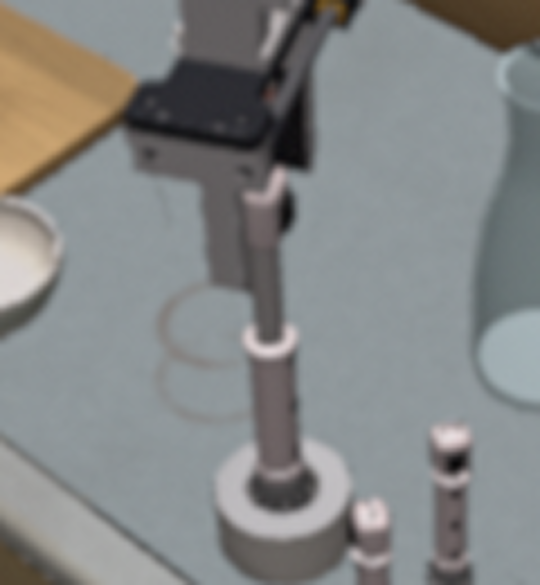

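The button (285,212) is now clear of both fingers, and the brush is unmoved. I'll close on the x sides; I expect a 30 mm gap, about 0.32.

>>> move_arm([
  {"x": 0,"y": 0,"z": 0,"rx": 0,"ry": 0,"rz": 0,"fingers": 0.4},
  {"x": 0,"y": 0,"z": 0,"rx": 0,"ry": 0,"rz": 0,"fingers": 0.6},
  {"x": 0,"y": 0,"z": 0,"rx": 0,"ry": 0,"rz": 0,"fingers": 0.6},
  {"x": 0,"y": 0,"z": 0,"rx": 0,"ry": 0,"rz": 0,"fingers": 0.65},
  {"x": 0,"y": 0,"z": 0,"rx": 0,"ry": 0,"rz": 0,"fingers": 0.7},
  {"x": 0,"y": 0,"z": 0,"rx": 0,"ry": 0,"rz": 0,"fingers": 1},
  {"x": 0,"y": 0,"z": 0,"rx": 0,"ry": 0,"rz": 0,"fingers": 1},
  {"x": 0,"y": 0,"z": 0,"rx": 0,"ry": 0,"rz": 0,"fingers": 1},
], squeeze=22)

```text
clock: 11.55
position: [0.488, -0.1727, 0.3512]
tool_rot: [-0.0, 0.53, 0.848, 0.0]
force: [-0.4, 0.3, -0.7]
finger_gap: 0.353
finger_force: 0.0
```

>>> move_arm([
  {"x": 0,"y": 0,"z": -0.02,"rx": 0,"ry": 0,"rz": 0,"fingers": 1},
  {"x": 0,"y": 0,"z": -0.04,"rx": 0,"ry": 0,"rz": 0,"fingers": 1},
  {"x": 0,"y": 0,"z": 0,"rx": 0,"ry": 0,"rz": 0,"fingers": 1},
  {"x": 0,"y": 0,"z": 0,"rx": 0,"ry": 0,"rz": 0,"fingers": 1},
])

```text
clock: 11.95
position: [0.4881, -0.1728, 0.3664]
tool_rot: [0.0, 0.53, 0.848, 0.0]
force: [0.4, -0.2, -2.7]
finger_gap: 0.319
finger_force: 21.8
```

>>> move_arm([
  {"x": 0,"y": 0,"z": -0.03,"rx": 0,"ry": 0,"rz": 0,"fingers": 1},
  {"x": 0,"y": 0,"z": -0.04,"rx": 0,"ry": 0,"rz": 0,"fingers": 1},
  {"x": 0,"y": 0,"z": -0.04,"rx": 0,"ry": 0,"rz": 0,"fingers": 1},
  {"x": 0,"y": 0,"z": -0.04,"rx": 0,"ry": 0,"rz": 0,"fingers": 1},
  {"x": 0,"y": 0,"z": -0.04,"rx": 0,"ry": 0,"rz": 0,"fingers": 1},
  {"x": 0,"y": 0,"z": -0.03,"rx": 0,"ry": 0,"rz": 0,"fingers": 1},
  {"x": 0,"y": 0,"z": 0,"rx": 0,"ry": 0,"rz": 0,"fingers": 1},
  {"x": 0,"y": 0,"z": 0,"rx": 0,"ry": 0,"rz": 0,"fingers": 1},
  {"x": 0,"y": 0,"z": 0,"rx": 0,"ry": 0,"rz": 0,"fingers": 1},
  {"x": 0,"y": 0,"z": 0,"rx": 0,"ry": 0,"rz": 0,"fingers": 1},
])

```text
clock: 12.95
position: [0.488, -0.1727, 0.4204]
tool_rot: [-0.001, 0.53, 0.848, -0.0]
force: [-0.5, -0.2, -3.6]
finger_gap: 0.313
finger_force: 21.8
```

Run:
```python
from h import *
rel(.487,-.1723,.42,26)
im,d=get_image("scene");cv2.imwrite("pics/lift.png",cv2.resize(im[110:260,230:350],None,fx=4,fy=4,interpolation=cv2.INTER_CUBIC)[...,::-1])
P=cloud("scene",d);m=(np.hypot(P[...,0]-.486,P[...,1]+.172)<.022)&(d>0)
for lo in np.arange(.04,.38,.02):
    q=P[m&(P[...,2]>lo)&(P[...,2]<=lo+.02)]
    if len(q):print(round(lo,2),len(q),q.mean(0).round(4),q.max(0)[2].round(3))
```

```text
12.95 pos [ 0.488  -0.1727  0.4204] q [-0.45   0.023  1.207  0.     1.913 -0.902] F [-0.54 -0.16 -3.6 ] 0.31345019841335353 21.84543013572693
tool z [-1.2e-03  7.0e-04 -1.0e+00] yaw 25.93 shift units [ 0.0031 -0.0027  0.0017] rz units -0.0004
0.04 10 [ 0.4853 -0.1831  0.043 ] 0.046
0.06 13 [ 0.4773 -0.18    0.0779] 0.08
0.08 72 [ 0.4765 -0.1794  0.0905] 0.1
0.1 93 [ 0.4778 -0.1778  0.1116] 0.12
0.12 68 [ 0.478  -0.1768  0.1301] 0.14
0.14 57 [ 0.4787 -0.1763  0.1501] 0.16
0.16 55 [ 0.4788 -0.177   0.1694] 0.18
0.18 68 [ 0.4791 -0.1764  0.1899] 0.199
0.2 59 [ 0.4783 -0.1766  0.2104] 0.22
0.22 92 [ 0.4801 -0.1747  0.2322] 0.24
0.24 48 [ 0.4809 -0.1742  0.2505] 0.26
0.26 43 [ 0.4804 -0.1738  0.2703] 0.28
0.28 47 [ 0.4808 -0.1744  0.2905] 0.3
0.3 35 [ 0.4791 -0.175   0.3077] 0.319
0.32 41 [ 0.4847 -0.185   0.3321] 0.34
0.34 76 [ 0.4926 -0.1776  0.3503] 0.36
0.36 34 [ 0.5015 -0.1699  0.37  ] 0.379
```

View pics/lift.png

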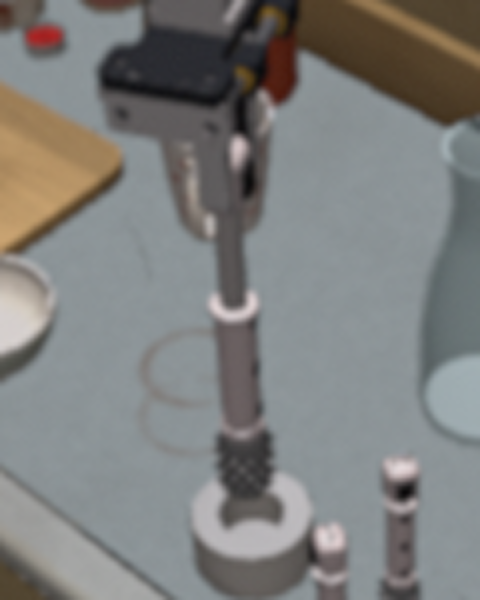

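The brush hangs upright and still extended, with its head (crop (245,465)) clear above the empty well. The foot is at about 0.077 m and the stand is in place. I'll settle briefly and hand in.

>>> move_arm([
  {"x": 0,"y": 0,"z": 0,"rx": 0,"ry": 0,"rz": 0,"fingers": 1},
  {"x": 0,"y": 0,"z": 0,"rx": 0,"ry": 0,"rz": 0,"fingers": 1},
  {"x": 0,"y": 0,"z": 0,"rx": 0,"ry": 0,"rz": 0,"fingers": 1},
  {"x": 0,"y": 0,"z": 0,"rx": 0,"ry": 0,"rz": 0,"fingers": 1},
  {"x": 0,"y": 0,"z": 0,"rx": 0,"ry": 0,"rz": 0,"fingers": 1},
])

```text
clock: 13.5
position: [0.488, -0.1728, 0.4212]
tool_rot: [-0.0, 0.53, 0.848, 0.0]
force: [0.5, 0.4, -3.3]
finger_gap: 0.321
finger_force: 21.8
```

```bash
python3 -c "
from cell import *
print(close_job())"
```

```text
the job is handed in; nothing more can be done
None
```

The job is handed in at 13.5 s, with no verdict shown: the brush was drawn to the second stop, released there with the button out, gripped by the sides without the button, and is held upright with its foot about 77 mm above the worktop; the stand, and the carafe and bowl where in view, look unmoved, but the tumbler was not checked again.

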